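# Sweep the loose weights into the plywood bay

### The job

Tidy up after the lesson: with the fingertips, sweep the three iron weights along the bench into the open plywood bay, until each lies flat and wholly inside its front edge. Only push them: do not pick them up or tip them over, and leave the two beakers, the cork stopper and the aluminium sample standing where they are.

Things in the scene. Friction and masses are not known exactly. Their poses are not given: they have to be found in the camera images.
- bay: Three-sided plywood bay fixed on the bench, no floor, open towards the robot (turned up to 0.3 rad). Origin: centre of the enclosed area, at bench height; x from the open front to the back wall, y to the left looking in, z up. Inside: 110 mm deep (x -55 at the front edge to +55 at the back wall), 180 mm wide (y -90 to +90). Walls 12 mm thick, 35 mm high.
- weight_large: The large of three dark iron weights: a flat disc 48 mm across, 16 mm high, topped by a knob 16 mm across (30 mm high in all), about 220 g, loose on the bench in front of the bay: 125 to 185 mm before the bay's origin along the bay's x, up to 120 mm to either side, one left, one middle, one right, in any order. Origin: centre of the underside; z up. It slides flat when pushed at its rim.
- weight_medium: The medium of three dark iron weights: a flat disc 40 mm across, 14 mm high, topped by a knob 14 mm across (28 mm high in all), about 130 g, loose on the bench in front of the bay: 125 to 185 mm before the bay's origin along the bay's x, up to 120 mm to either side, one left, one middle, one right, in any order. Origin: centre of the underside; z up. It slides flat when pushed at its rim.
- weight_small: The small of three dark iron weights: a flat disc 34 mm across, 13 mm high, topped by a knob 12 mm across (27 mm high in all), about 90 g, loose on the bench in front of the bay: 125 to 185 mm before the bay's origin along the bay's x, up to 120 mm to either side, one left, one middle, one right, in any order. Origin: centre of the underside; z up. It slides flat when pushed at its rim.
- beaker_tall: Tall clear glass beaker, 66 mm across, 95 mm high, standing upright beside the bay (left or right), its middle 160 to 185 mm from the bay's origin along the bay's y. Leave alone. Origin: centre of the underside.
- beaker_short: Short clear glass beaker, 68 mm across, 65 mm high, standing upright on the other side of the bay, likewise 160 to 185 mm out. Leave alone. Origin: centre of the underside.
- stopper: Cork stopper, tapered, 29 mm across at the foot, 26 mm high, standing on the bench to one side of the weights (210 to 245 mm out along the bay's y). Leave alone. Origin: centre of the underside.
- sample: Plain aluminium sample cylinder, 24 mm across, 30 mm high, standing on the bench on the other side of the weights (210 to 245 mm out). Leave alone. Origin: centre of the underside.

How it is judged:
At the end, for the whole second after the job is handed in: All three weights lie flat on the bench (within 0.15 rad, underside below 6 mm) and at rest inside the bay, no part of any disc sticking out more than 3 mm past the bay's open front edge (x of weight_large in the frame of bay between -0.034 and 0.06 m and y of weight_large in the frame of bay between -0.082 and 0.082 m and height (world z) of each of weight_large, weight_medium, weight_small below 0.006 m and angle between each of weight_large, weight_medium, weight_small's own z axis and vertical below 0.15 rad and linear speed of each of weight_large, weight_medium, weight_small below 0.02 m/s and x of weight_medium in the frame of bay between -0.038 and 0.06 m and y of weight_medium in the frame of bay between -0.082 and 0.082 m and x of weight_small in the frame of bay between -0.041 and 0.06 m and y of weight_small in the frame of bay between -0.082 and 0.082 m); the robot touches nothing.
It fails at once if a weight is lifted off the bench (more than 12 mm) or tipped over (height (world z) of any of weight_large, weight_medium, weight_small above 0.012 m or angle between any of weight_large, weight_medium, weight_small's own z axis and vertical above 0.6 rad).
It fails at once if a beaker, the stopper or the sample is shifted by more than 15 mm or tipped (distance of any of beaker_tall, beaker_short, stopper, sample from where it was at the start of the episode above 0.015 m or angle between any of beaker_tall, beaker_short, stopper, sample's own z axis and vertical above 0.3 rad).
It also fails if it takes over 69 s, if anything falls off the work surface, if the arm or the gripper's body presses on something with over 40 N, if the wrist force passes 120 N, or if a joint passes its speed limit or range.

### The arm

A 6-joint arm with a two-finger parallel gripper is mounted at the origin on the work surface. World frame = base frame: x ahead of the robot, y to its left, z up, the work surface at z = 0. Lengths are in m, angles in rad, forces in N, time in s.
With the tool pointing down it reaches from about 0.325 to 0.9 m from the base axis. Payload 6.1 kg.
Tool frame: the origin (TCP) lies at the very end of the fingers, on their centre line; the grasp point (between the pads) lies 19 mm behind it; z points along the fingers, y is the line along which they close (so a half turn about z gives the same grasp; the last joint's range is limited). The gripper opens to 85 mm and grips with 20 to 120 N. Pads are 22 mm wide; open, the fingers measure 114 mm over their backs; the gripper's body (76 mm by 85 mm) begins 54 mm behind the grasp point. The pads swing forward as they close: fully open they stand 13 mm farther back than shut.
Start: joints at [-1.37, 0.22, 1.526, -0, 1.395, -0.126], TCP at [0.201, -0.592, 0.231] pointing down, gripper open.
Joint ranges: [-2.98, 2.98], [-0.91, 2.08], [0.09, 2.57], [-1.24, 4.39], [0.2, 2.65], [-2.68, 2.68]. Speed limits (rad/s): [2.57, 2.57, 3.01, 3.14, 3.14, 3.14].

### API

Orientations are given as a 3x3 rotation matrix whose columns are the frame's x, y, z axes.
In Python, from cell import get_state, eyes, workorder gives the robot as it stands.
- The arm moves only by the tool carry_out, never from a script. Its argument "targets" is one flat list of numbers, 4 for each row, row after row: the shift along the tool's x, y, z in mm, then the turn about the tool's z in degrees. In form: [dx, dy, dz, turn, dx, dy, dz, turn, ...]. A call has 1 to 20 rows; each row shifts and turns the commanded pose from where the row before left it, along the tool's axes as they then stand; what a row does not reach is not made up. A row lasts 1/12 s, in which the tool goes at most 41.7 mm and 7.16 degrees, less where a joint would pass 70% of its speed; a pose out of reach is approached as far as the arm can. A call with a gripper value outside its range is refused whole. "jaw" is the opening in per cent of the stroke, from 0 (shut) to 100 (fully open), set as the call begins (left out, the last holds). The fingers move at their own pace and stop on an object; the grip force is fixed at half the most. Time passes only in rows, so rows that do not move let the fingers close. It gives the time, the measured TCP pose, the force, the opening and the grip force at its end, in the units of the state.
- get_state(): the state, without advancing time (a new reading comes with each control period).
- eyes.snapshot(name): name is "scene" or "side" or "wrist"; returns a dict with "pixels" (384x512x3 uint8, red, green, blue), "range_z" (384x512 float32, m along the optical axis (not along the pixel's ray), 0 where there is no reading), "fx", "fy", "cx", "cy" (pixels), "R" (3x3) and "t" (3): a world point X has camera coordinates R X + t. Camera axes: x right, y down, z forward; pixel columns grow to the right and rows downward; lengths in m; the calibration is good to about 2 mm. The wrist camera is an equidistant fisheye: a pixel r from the principal point sees the ray r / f radians off the axis. A picture is of the moment at which its call begins.
- workorder.finish_job(): hands the job in; it is judged then, once.
Trained networks look in the newest picture that a camera, given by its name, has taken for a name from the list of things; names that differ only in an ending like _2 or _b are one class to them, and where a whole thing is asked for, a point or a joint stands for the part that bears it (a point fixed in the world has none). Each returns a list of dicts, best first, with "confidence" (0 to 1); they miss things now and then, are a little off and sometimes report something else, mostly with a low value. They report only what shows in the picture. A call takes as long as a camera call.
- eyes.look_for(query, camera): "xy" ([column, row] in pixels, amid what is visible of it).
- eyes.silhouettes(query, camera): "pixels" (384x512 bool, what is visible of it) and "xy" ([column, row] in pixels, amid what is visible of it).
The state is a dict: "clock": time; "joint_pos": joint angles; "qd": joint speeds; "effort": joint torques, N m; "eef_pos": TCP position; "tcp_rot": TCP orientation; "ft_force": force on the tool from outside, world axes, zero at the start; "ft_torque": the same for the moment, N m; "finger_gap": opening from 0.0 (shut) to 1.0 (fully open); "finger_force": force on a finger pad.
Only numpy, scipy, OpenCV 4.12 (cv2) and the standard library are available. Lean on these libraries where they do the work, as an engineer would, in place of code of your own. Each camera call takes 0.05 s, during which the arm holds its last target. There are 200 camera calls.

## Working session

There is one attempt and no reset: what is moved stays moved. The work goes in short steps, Python scripts to look and compute and a tool call to move; the robot and the scene stay as the last step left them, time stands still between calls to the robot, and variables do not carry over. Pictures are saved under pics/ and viewed, at most 10 in all, crops included, and the job is handed in when it is done.

Besides the shell and the picture viewer there is one more tool, called by a JSON object that holds its "api" and its "payload". carry_out: Moves the arm, as the interface text tells. Its arguments: {"type":"object","properties":{"targets":{"type":"array","items":{"type":"number"}},"jaw":{"type":"number"}},"required":["targets"]}

```bash
mkdir -p pics; ls
cat > h.py <<'E'
import numpy as np, cv2
from cell import get_state, eyes, workorder
def cloud(s):
    v,u=np.mgrid[0:384,0:512]; z=s["range_z"]
    c=np.stack([(u-s["cx"])/s["fx"]*z,(v-s["cy"])/s["fy"]*z,z],-1)
    return (c-s["t"])@np.asarray(s["R"])
def locate(names,cam="scene"):
    s=eyes.snapshot(cam); P=cloud(s); out={}
    for n in names:
        for d in eyes.silhouettes(n,cam)[:2]:
            m=d["pixels"]&(s["range_z"]>0); p=P[m]
            if len(p)==0: continue
            print(n,round(d["confidence"],2),np.round(d["xy"]),m.sum(),"med",np.round(np.median(p,0),3),"lo",np.round(np.percentile(p,3,0),3),"hi",np.round(np.percentile(p,97,0),3))
    return s,P
E
python3 - <<'E'
from h import *
st=get_state();print(st["eef_pos"],np.round(st["tcp_rot"],3),st["clock"])
N=["bay","weight_large","weight_medium","weight_small","beaker_tall","beaker_short","stopper","sample"]
s,P=locate(N); a=s["pixels"]
s2,_=locate(N,"side")
print(-s["R"].T@s["t"],-s2["R"].T@s2["t"])
cv2.imwrite("pics/a.png",cv2.resize(np.vstack([a,s2["pixels"]])[:,:,::-1],(400,600)))
cv2.imwrite("pics/b.png",cv2.resize(a[:,:,::-1],(800,600)))
E
```

```text
pics
[ 0.20049474 -0.5913112   0.23018341] [[ 0.947  0.321 -0.   ]
 [ 0.321 -0.947  0.002]
 [ 0.    -0.002 -1.   ]] 0.0
bay 0.85 [281. 232.] 2323 med [ 0.686 -0.086  0.026] lo [ 0.594 -0.163  0.001] hi [0.716 0.041 0.036]
weight_large 0.63 [195. 218.] 354 med [ 0.501 -0.135  0.015] lo [ 0.475 -0.152  0.001] hi [ 0.519 -0.108  0.03 ]
weight_medium 0.67 [218. 198.] 191 med [ 0.5   -0.04   0.014] lo [ 0.48  -0.053  0.003] hi [ 0.515 -0.021  0.028]
weight_medium 0.66 [134. 260.] 227 med [ 0.479 -0.289  0.019] lo [ 0.464 -0.297  0.001] hi [ 0.485 -0.275  0.027]
beaker_tall 0.57 [310. 170.] 1073 med [0.669 0.093 0.068] lo [0.636 0.081 0.006] hi [0.693 0.143 0.095]
beaker_short 0.66 [216. 261.] 1421 med [ 0.633 -0.226  0.041] lo [ 0.602 -0.257  0.004] hi [ 0.663 -0.195  0.065]
stopper 0.74 [278. 232.] 2256 med [ 0.686 -0.089  0.027] lo [ 0.593 -0.163  0.002] hi [0.716 0.04  0.036]
sample 0.4 [266. 155.] 77 med [0.515 0.163 0.022] lo [0.505 0.158 0.006] hi [0.522 0.174 0.031]
bay 0.82 [236. 167.] 1993 med [ 0.683 -0.061  0.026] lo [ 0.584 -0.153  0.003] hi [0.71  0.05  0.038]
weight_large 0.
[... 226 characters left out ...]
.79 [270. 251.] 239 med [0.476 0.081 0.014] lo [0.463 0.063 0.002] hi [0.495 0.093 0.028]
weight_small 0.35 [326. 196.] 348 med [ 0.492 -0.121  0.017] lo [ 0.474 -0.146  0.003] hi [ 0.516 -0.105  0.032]
beaker_tall 0.95 [190. 193.] 1467 med [0.656 0.118 0.065] lo [0.632 0.084 0.002] hi [0.714 0.145 0.096]
beaker_tall 0.44 [370. 161.] 129 med [ 0.469 -0.276  0.019] lo [ 0.46  -0.289  0.004] hi [ 0.481 -0.27   0.028]
stopper 0.73 [371. 162.] 116 med [ 0.469 -0.276  0.021] lo [ 0.461 -0.289  0.005] hi [ 0.48  -0.27   0.028]
sample 0.56 [226. 266.] 241 med [0.507 0.175 0.025] lo [ 0.499  0.157 -0.   ] hi [0.522 0.183 0.033]
[ 0.96792293 -0.60814013  0.56305205] [0.11414861 0.56632967 0.7612449 ]
```

View picture.

View pics/b.png

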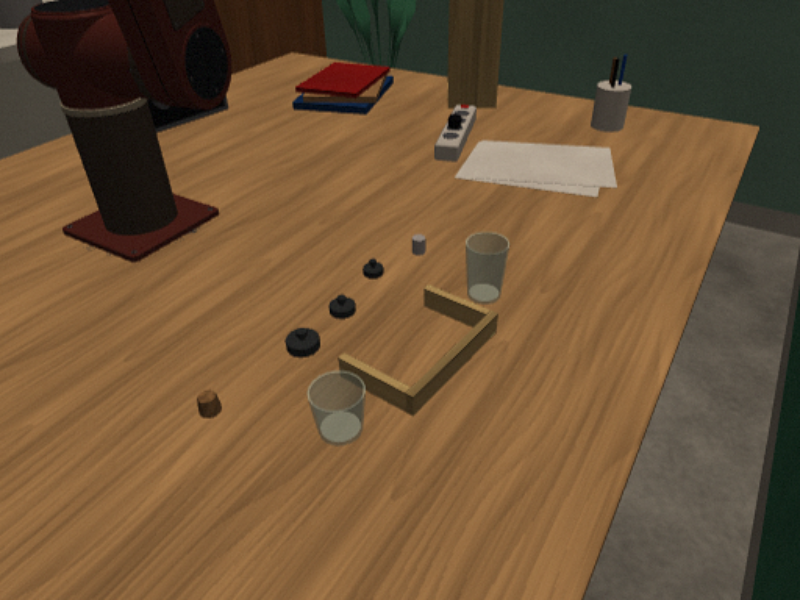

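```bash
cat >> h.py <<'E'
def topmap(name=None):
    # top-down height map, 1 mm pixels: column = -y (left image = +y), row = -x
    H=np.zeros((400,600),np.float32); ps=[]
    for c in ("scene","side"):
        s=eyes.snapshot(c); p=cloud(s)[s["range_z"]>0]; ps.append(p)
        k=(p[:,2]>0.008)&(p[:,2]<0.12); p=p[k]
        r=((0.78-p[:,0])*1000).astype(int); q=((0.25-p[:,1])*1000).astype(int)
        ok=(r>=0)&(r<400)&(q>=0)&(q<600)
        np.maximum.at(H,(r[ok],q[ok]),p[ok,2])
    if name: cv2.imwrite(name,np.clip(H*2500,0,255).astype(np.uint8))
    return ps
E
python3 - <<'E'
from h import *
from scipy.optimize import minimize
ps=topmap("pics/top.png")
# knob centers and disc tops per camera
for nm,x,y,h in [("L",.496,-.128,.016),("M",.496,-.033,.014),("S",.476,.08,.013)]:
  for p in ps:
    d=p[np.hypot(p[:,0]-x,p[:,1]-y)<.035]
    k=d[d[:,2]>h+.009]; t=d[(d[:,2]>h-.003)&(d[:,2]<h+.003)]
    print(nm,len(k),np.round(k.mean(0),3),len(t),np.round((t.min(0)+t.max(0))/2,3),np.round(t.max(0)-t.min(0),3))
# bay: wall tops
for p in ps:
    q=p[(p[:,2]>.030)&(p[:,2]<.041)&(p[:,0]>.55)&(p[:,1]>-.19)&(p[:,1]<.07)][:,:2]
    def cost(v):
        c,s=np.cos(v[2]),np.sin(v[2]); d=q-v[:2]; X=d[:,0]*c+d[:,1]*s; Y=-d[:,0]*s+d[:,1]*c
        e=np.minimum(np.abs(X-.061)+np.maximum(np.abs(Y)-.102,0),np.abs(np.abs(Y)-.096)+np.maximum(np.abs(X)-.06,0))
        return np.minimum(np.maximum(e-.006,0),.02).mean()
    b=min((minimize(cost,[.64,-.06,a],method="Nelder-Mead",options=dict(xatol=1e-5,fatol=1e-8,maxiter=2000)) for a in (-.25,-.1,0,.1,.25)),key=lambda r:r.fun)
    print("bay",len(q),np.round(b.x,4),b.fun)
E
```

```text
L 37 [ 0.498 -0.131  0.029] 208 [ 0.496 -0.129  0.016] [0.048 0.047 0.006]
L 41 [ 0.495 -0.126  0.03 ] 215 [ 0.497 -0.127  0.016] [0.048 0.048 0.006]
M 23 [ 0.497 -0.035  0.027] 116 [ 0.496 -0.034  0.014] [0.038 0.041 0.005]
M 35 [ 0.495 -0.032  0.028] 168 [ 0.496 -0.033  0.014] [0.039 0.041 0.006]
S 15 [0.48  0.074 0.026] 70 [0.479 0.075 0.013] [0.032 0.034 0.005]
S 31 [0.478 0.078 0.027] 145 [0.479 0.077 0.013] [0.033 0.033 0.006]
bay 980 [ 0.6423 -0.0572 -0.1014] 2.6073979281327652e-05
bay 1192 [ 0.6416 -0.0547 -0.098 ] 0.0051314557252140625
```

View pics/top.png

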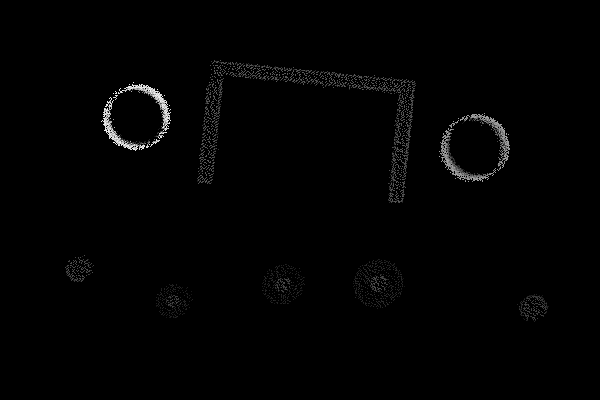

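```bash
cat >> h.py <<'E'
B=np.array([.642,-.056]); TH=-.1
def w2b(p): c,s=np.cos(TH),np.sin(TH); d=np.asarray(p)[:2]-B; return np.array([d[0]*c+d[1]*s,-d[0]*s+d[1]*c])
def b2w(p): c,s=np.cos(TH),np.sin(TH); return B+np.array([p[0]*c-p[1]*s,p[0]*s+p[1]*c])
def plan(start,goal,back=.055,pose=None):
    """start/goal disc centres in bay frame; prints turn, then shift (after turn) to the pose 'back' behind the disc, then push dir"""
    st=get_state(); R=np.array(st["tcp_rot"]); yaw=np.arctan2(R[1,0],R[0,0]) if pose is None else pose[3]
    p=np.array(st["eef_pos"]) if pose is None else np.array(pose[:3])
    a=np.array(start); g=np.array(goal); u=(g-a)/np.linalg.norm(g-a); ny=np.arctan2(u[1],u[0])+TH
    t=b2w(a-back*u); d=t-p[:2]; c,s=np.cos(ny),np.sin(ny)
    print("turn",round(-np.degrees(ny-yaw),1),"dx,dy",np.round([1e3*(d[0]*c+d[1]*s),1e3*(d[0]*s-d[1]*c)],1),"z",round(p[2],4),"push",np.round(1e3*np.linalg.norm(g-a),1),"gap",st["finger_gap"])
E
python3 -c "
from h import *
for w in ((.4965,-.128),(.496,-.0335),(.479,.076)): print(w2b(w))
plan(w2b((.496,-.0335)),(.02,.002))"
```

```text
[-0.1375851  -0.08616606]
[-0.14751686  0.00781191]
[-0.17536369  0.1150677 ]
turn 26.4 dx,dy [ 162.7 -593. ] z 0.2313 push 167.6 gap 1.0020953483487984
```

{"api": "carry_out", "payload": {"targets": [0,0,0,6.6,0,0,0,6.6,0,0,0,6.6,0,0,0,6.6,10,-37,0,0,10,-37,0,0,10,-37,0,0,10,-37,0,0,10,-37,0,0,10,-37,0,0,10,-37,0,0,10,-37,0,0,10,-37,0,0,10,-37,0,0,10,-37,0,0,10,-37,0,0,10,-37,0,0,10,-37,0,0,10,-37,0,0,10,-37,0,0], "jaw": 22}}

```text
clock: 2.67
eef_pos: [0.4387, -0.0247, 0.2318]
tcp_rot: [[0.991, -0.133, 0.001], [-0.133, -0.991, -0.0], [0.001, 0.0, -1.0]]
ft_force: [0.6, -1.0, 1.0]
finger_gap: 0.217
finger_force: 0.0
```

```bash
python3 -c "
from h import *
plan(w2b((.496,-.0335)),(.02,.002))"
```

```text
turn 0.0 dx,dy [2.9 1. ] z 0.2318 push 167.6 gap 0.2172026785262236
```

{"api": "carry_out", "payload": {"targets": [0,1,35,0,0,0,35,0,0,0,35,0,0,0,35,0,0,0,35,0,0,0,30,0,0,0,12,0,0,0,6,0,0,0,3,0,0,0,0,0]}}

```text
clock: 3.5
eef_pos: [0.4385, -0.0277, 0.0056]
tcp_rot: [[0.991, -0.134, 0.0], [-0.134, -0.991, -0.0], [0.0, 0.0, -1.0]]
ft_force: [-0.4, 0.2, -0.3]
finger_gap: 0.219
finger_force: 0.0
```

Run:
```python
from h import *
plan(w2b((.496,-.0335)),(.02,.002))
s=eyes.snapshot("scene");cv2.imwrite("pics/c.png",cv2.resize(s["pixels"][150:290,130:330,::-1],(800,560)))
```

```text
turn 0.0 dx,dy [ 2.7 -2. ] z 0.0056 push 167.6 gap 0.21874604081937654
```

View pics/c.png

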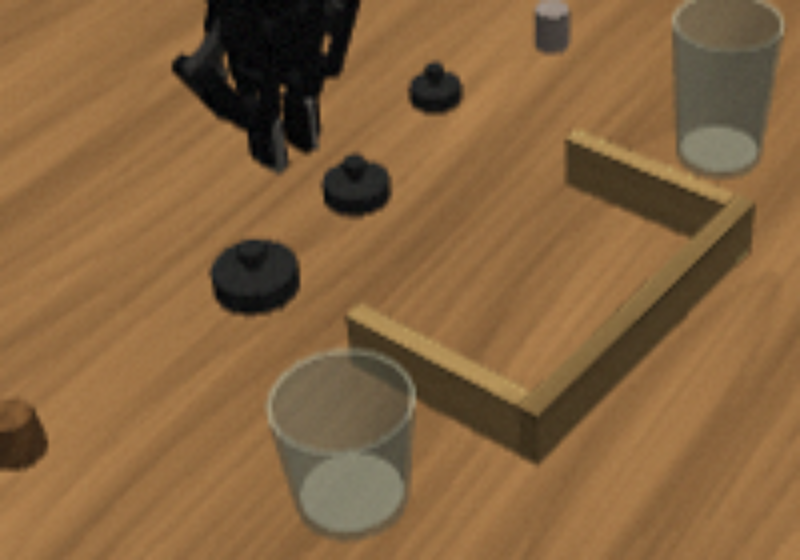

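{"api": "carry_out", "payload": {"targets": [8,-2,0,0,8,0,0,0,8,0,0,0,8,0,0,0,8,0,0,0,8,0,0,0,8,0,0,0,8,0,0,0,8,0,0,0,8,0,0,0,8,0,0,0,8,0,0,0,8,0,0,0,8,0,0,0,8,0,0,0]}}

```text
clock: 4.8
eef_pos: [0.5581, -0.0417, 0.0053]
tcp_rot: [[0.991, -0.134, 0.0], [-0.134, -0.991, 0.0], [0.0, -0.0, -1.0]]
ft_force: [-0.7, 0.3, 1.4]
finger_gap: 0.222
finger_force: 0.8
```

```bash
cat >> h.py <<'E'
def weights(names=("weight_large","weight_medium","weight_small"),cams=("scene","side"),hs=dict(weight_large=.016,weight_medium=.014,weight_small=.013)):
    for cam in cams:
        s=eyes.snapshot(cam); P=cloud(s)
        for n in names:
            for d in eyes.silhouettes(n,cam)[:2]:
                if d["confidence"]<.4: continue
                m=d["pixels"]&(s["range_z"]>0); p=P[m]; t=p[np.abs(p[:,2]-hs[n])<.003]
                if len(t)<20: continue
                print(cam,n,round(d["confidence"],2),"bay",np.round(w2b((t.min(0)+t.max(0))/2),3),"ext",np.round(np.ptp(t,axis=0)[:2],3),"knob",np.round(w2b(p[p[:,2]>hs[n]+.008].mean(0)),3))
E
python3 - <<'E'
from h import *
weights()
st=get_state();print(w2b(st["eef_pos"]),st["clock"])
E
```

```text
scene weight_large 0.66 bay [-0.138 -0.088] ext [0.049 0.046] knob [-0.136 -0.089]
scene weight_large 0.42 bay [ 0.006 -0.149] ext [0.054 0.1  ] knob [ 0.006 -0.169]
scene weight_medium 0.57 bay [-0.055  0.005] ext [0.036 0.04 ] knob [-0.055  0.004]
side weight_large 0.8 bay [-0.138 -0.086] ext [0.046 0.046] knob [-0.139 -0.084]
side weight_small 0.71 bay [-0.175  0.116] ext [0.033 0.033] knob [-0.176  0.118]
[-0.08606007  0.00589384] 5.2
```

{"api": "carry_out", "payload": {"targets": [8,0,0,0,8,0,0,0,8,0,0,0,8,0,0,0,8,0,0,0,8,0,0,0,8,0,0,0,7,0,0,0,5,0,0,0,4,0,0,0,2,0,0,0,0,0,0,0,-10,0,0,0,-25,0,0,0,-35,0,-10,0,-35,0,-25,0,-35,0,-30,0]}}

```text
clock: 6.62
eef_pos: [0.4926, -0.0327, 0.0651]
tcp_rot: [[0.991, -0.134, -0.005], [-0.134, -0.991, 0.001], [-0.005, -0.0, -1.0]]
ft_force: [0.6, -0.6, 1.1]
finger_gap: 0.219
finger_force: 0.0
```

Run:
```python
from h import *
weights()
plan((-.1375,-.0865),(-.105,-.055),back=.055)
```

```text
scene weight_large 0.91 bay [-0.137 -0.089] ext [0.047 0.045] knob [-0.136 -0.089]
scene weight_medium 0.52 bay [0.019 0.002] ext [0.037 0.04 ] knob [0.019 0.   ]
scene weight_small 0.68 bay [-0.172  0.115] ext [0.032 0.033] knob [-0.173  0.113]
side weight_large 0.84 bay [-0.138 -0.085] ext [0.048 0.049] knob [-0.139 -0.084]
side weight_medium 0.67 bay [0.018 0.004] ext [0.041 0.04 ] knob [0.017 0.005]
side weight_small 0.48 bay [-0.176  0.117] ext [0.033 0.032] knob [-0.176  0.118]
turn -46.1 dx,dy [-113.8   74.4] z 0.0655 push 45.3 gap 0.21849250754882998
```

{"api": "carry_out", "payload": {"targets": [0,0,0,-6.6,0,0,0,-6.6,0,0,0,-6.6,0,0,0,-6.6,0,0,0,-6.6,0,0,0,-6.6,0,0,0,-6.5,-23,15,0,0,-23,15,0,0,-23,15,0,0,-23,15,0,0,-22,14,0,0,0,0,20,0,0,0,20,0,0,0,12,0,0,0,5,0,0,0,2,0,0,0,0,0]}}

```text
clock: 8.52
eef_pos: [0.4528, -0.162, 0.0068]
tcp_rot: [[0.783, 0.622, -0.002], [0.622, -0.783, 0.001], [-0.001, -0.002, -1.0]]
ft_force: [-0.3, 0.3, 0.0]
finger_gap: 0.22
finger_force: 0.0
```

Run:
```python
from h import *
plan((-.1375,-.0865),(-.105,-.055),back=.055)
```

```text
turn 0.1 dx,dy [0.2 0.7] z 0.0068 push 45.3 gap 0.22012987313216606
```

{"api": "carry_out", "payload": {"targets": [8,0.7,1,0,8,0,0,0,8,0,0,0,8,0,0,0,8,0,0,0,8,0,0,0,7,0,0,0,5,0,0,0,3,0,0,0,2,0,0,0,0,0,0,0,-10,0,0,0,-20,0,0,0,-10,0,-30,0,0,0,-30,0,0,0,0,0]}}

```text
clock: 9.85
eef_pos: [0.4755, -0.1496, 0.0716]
tcp_rot: [[0.784, 0.62, 0.007], [0.62, -0.784, -0.003], [0.004, 0.007, -1.0]]
ft_force: [1.8, 0.3, 1.2]
finger_gap: 0.217
finger_force: 0.0
```

Run:
```python
from h import *
weights()
plan((-.105,-.055),(.015,-.055),back=.055)
```

```text
scene weight_large 0.63 bay [-0.105 -0.057] ext [0.047 0.049] knob [-0.104 -0.058]
scene weight_medium 0.81 bay [0.018 0.001] ext [0.038 0.04 ] knob [0.019 0.001]
scene weight_small 0.47 bay [-0.174  0.114] ext [0.031 0.033] knob [-0.174  0.113]
side weight_large 0.76 bay [-0.106 -0.055] ext [0.047 0.05 ] knob [-0.106 -0.054]
side weight_medium 0.65 bay [0.018 0.004] ext [0.038 0.039] knob [0.017 0.005]
side weight_small 0.76 bay [-0.176  0.117] ext [0.033 0.032] knob [-0.176  0.118]
turn 44.2 dx,dy [ -0.1 -52.3] z 0.0654 push 120.0 gap 0.21812342413287844
```

{"api": "carry_out", "payload": {"targets": [0,0,0,6.3,0,0,0,6.3,0,0,0,6.3,0,0,0,6.3,0,0,0,6.3,0,0,0,6.3,0,0,0,6.4,0,-26,0,0,0,-26,0,0,0,0,20,0,0,0,20,0,0,0,12,0,0,0,5,0,0,0,2,0,0,0,0,0]}}

```text
clock: 11.5
eef_pos: [0.478, -0.0954, 0.0072]
tcp_rot: [[0.995, -0.101, -0.001], [-0.101, -0.995, 0.0], [-0.001, -0.0, -1.0]]
ft_force: [0.7, -0.2, 0.6]
finger_gap: 0.22
finger_force: 0.0
```

Run:
```python
from h import *
plan((-.1055,-.056),(.015,-.055),back=.055)
```

```text
turn -0.5 dx,dy [-1.2  0.9] z 0.0072 push 120.5 gap 0.2204905252953377
```

{"api": "carry_out", "payload": {"targets": [8,1,1,0,8,0,0,0,8,0,0,0,8,0,0,0,8,0,0,0,8,0,0,0,8,0,0,0,8,0,0,0,8,0,0,0,8,0,0,0,8,0,0,0,8,0,0,0,8,0,0,0,8,0,0,0,8,0,0,0,7,0,0,0,5,0,0,0,3,0,0,0,2,0,0,0,0,0,0,0]}}

```text
clock: 13.17
eef_pos: [0.6148, -0.1103, 0.0066]
tcp_rot: [[0.995, -0.101, 0.0], [-0.101, -0.995, -0.0], [0.0, 0.0, -1.0]]
ft_force: [-0.0, -0.4, -0.0]
finger_gap: 0.22
finger_force: 0.3
```

{"api": "carry_out", "payload": {"targets": [-10,0,0,0,-25,0,0,0,-35,0,0,0,-30,0,-30,0,-20,-30,-30,0,0,-35,0,0,0,-35,0,0,0,0,0,0]}}

```text
clock: 13.83
eef_pos: [0.5081, 0.0022, 0.0639]
tcp_rot: [[0.995, -0.098, 0.003], [-0.098, -0.995, 0.002], [0.003, -0.002, -1.0]]
ft_force: [-0.5, 0.2, -0.3]
finger_gap: 0.219
finger_force: 0.0
```

Run:
```python
from h import *
weights()
plan((-.175,.1155),(-.115,.053),back=.05)
```

```text
scene weight_large 0.5 bay [ 0.012 -0.055] ext [0.047 0.043] knob [ 0.015 -0.062]
scene weight_medium 0.79 bay [0.019 0.001] ext [0.037 0.04 ] knob [ 0.019 -0.001]
side weight_large 0.68 bay [ 0.012 -0.052] ext [0.041 0.044] knob [ 0.007 -0.05 ]
side weight_medium 0.72 bay [0.018 0.005] ext [0.04  0.039] knob [0.016 0.005]
side weight_medium 0.54 bay [-0.15  -0.235] ext [0.019 0.017] knob [-0.149 -0.239]
side weight_small 0.52 bay [-0.176  0.118] ext [0.033 0.032] knob [-0.177  0.117]
turn 46.0 dx,dy [-130.   -27.1] z 0.0625 push 86.6 gap 0.22142017649270532
```

{"api": "carry_out", "payload": {"targets": [0,0,0,6.6,0,0,0,6.6,0,0,0,6.6,0,0,0,6.6,0,0,0,6.6,0,0,0,6.6,0,0,0,6.4,-26,-6,0,0,-26,-6,0,0,-26,-5,0,0,-26,-5,0,0,-26,-5,0,0,0,0,20,0,0,0,20,0,0,0,10,0,0,0,5,0,0,0,2,0,0,0,0,0]}}

```text
clock: 15.73
eef_pos: [0.4485, 0.116, 0.0056]
tcp_rot: [[0.618, -0.786, -0.001], [-0.786, -0.618, -0.0], [-0.0, 0.001, -1.0]]
ft_force: [0.2, -0.1, 0.1]
finger_gap: 0.221
finger_force: 0.0
```

Run:
```python
from h import *
plan((-.175,.1155),(-.115,.053),back=.05)
```

```text
turn 0.1 dx,dy [0.2 0.1] z 0.0056 push 86.6 gap 0.22127521501753833
```

{"api": "carry_out", "payload": {"targets": [8,0,0,0,8,0,0,0,8,0,0,0,8,0,0,0,8,0,0,0,8,0,0,0,8,0,0,0,8,0,0,0,8,0,0,0,8,0,0,0,8,0,0,0,7,0,0,0,6,0,0,0,5,0,0,0,3,0,0,0,1,0,0,0,0,0,0,0]}}

```text
clock: 17.15
eef_pos: [0.5165, 0.0299, 0.0057]
tcp_rot: [[0.619, -0.786, 0.0], [-0.786, -0.619, -0.0], [0.0, -0.0, -1.0]]
ft_force: [0.1, 0.3, -0.2]
finger_gap: 0.218
finger_force: 0.1
```

{"api": "carry_out", "payload": {"targets": [-10,0,0,0,-20,0,0,0,-10,0,-30,0,0,0,-30,0,0,0,0,0]}}

```text
clock: 17.57
eef_pos: [0.4945, 0.0626, 0.0708]
tcp_rot: [[0.62, -0.785, 0.008], [-0.785, -0.62, -0.0], [0.005, -0.006, -1.0]]
ft_force: [1.8, -0.3, 0.8]
finger_gap: 0.219
finger_force: 0.0
```

Run:
```python
from h import *
weights()
plan((-.115,.053),(.005,.053),back=.055)
```

```text
scene weight_large 0.87 bay [ 0.012 -0.055] ext [0.048 0.043] knob [ 0.013 -0.059]
scene weight_medium 0.68 bay [0.018 0.001] ext [0.038 0.039] knob [ 0.019 -0.   ]
side weight_medium 0.45 bay [0.019 0.005] ext [0.036 0.038] knob [0.016 0.005]
side weight_small 0.68 bay [-0.116  0.056] ext [0.029 0.036] knob [-0.118  0.059]
turn -46.1 dx,dy [-7.7 48.8] z 0.0646 push 120.0 gap 0.21821648245534503
```

{"api": "carry_out", "payload": {"targets": [0,0,0,-6.6,0,0,0,-6.6,0,0,0,-6.6,0,0,0,-6.6,0,0,0,-6.6,0,0,0,-6.6,0,0,0,-6.5,-4,24,0,0,-4,23,0,0,0,0,20,0,0,0,20,0,0,0,12,0,0,0,5,0,0,0,2,0,0,0,0,0]}}

```text
clock: 19.22
eef_pos: [0.4787, 0.0156, 0.0063]
tcp_rot: [[0.995, -0.099, -0.001], [-0.099, -0.995, 0.0], [-0.001, -0.0, -1.0]]
ft_force: [0.2, 0.3, 0.1]
finger_gap: 0.219
finger_force: 0.0
```

Run:
```python
from h import *
plan((-.116,.055),(.005,.054),back=.055)
```

```text
turn 0.5 dx,dy [-1.4 -0.5] z 0.0063 push 121.0 gap 0.2187853595916041
```

{"api": "carry_out", "payload": {"targets": [8,0,0,0.5,8,0,0,0,8,0,0,0,8,0,0,0,8,0,0,0,8,0,0,0,8,0,0,0,8,0,0,0,8,0,0,0,8,0,0,0,8,0,0,0,8,0,0,0,8,0,0,0,8,0,0,0,8,0,0,0,8,0,0,0,8,0,0,0,6,0,0,0,4,0,0,0,1,0,0,0]}}

```text
clock: 20.88
eef_pos: [0.626, -0.0003, 0.0068]
tcp_rot: [[0.994, -0.108, 0.001], [-0.108, -0.994, -0.0], [0.001, -0.0, -1.0]]
ft_force: [0.2, 0.4, 1.3]
finger_gap: 0.223
finger_force: 0.7
```

{"api": "carry_out", "payload": {"targets": [0,0,0,0,-10,0,0,0,-25,0,0,0,-35,0,0,0,-30,0,-30,0,-20,0,-30,0,0,0,-30,0,0,0,0,0,0,0,0,0]}}

```text
clock: 21.63
eef_pos: [0.5081, 0.0125, 0.0988]
tcp_rot: [[0.994, -0.107, 0.006], [-0.107, -0.994, -0.001], [0.006, 0.0, -1.0]]
ft_force: [-0.1, -0.2, -0.4]
finger_gap: 0.219
finger_force: 0.0
```

Run:
```python
from h import *
weights()
s=eyes.snapshot("scene");cv2.imwrite("pics/d.png",cv2.resize(s["pixels"][130:290,110:350,::-1],(720,480)))
```

```text
scene weight_large 0.6 bay [ 0.012 -0.055] ext [0.046 0.041] knob [ 0.019 -0.064]
scene weight_medium 0.79 bay [0.019 0.002] ext [0.039 0.039] knob [ 0.023 -0.003]
scene weight_small 0.53 bay [0.005 0.053] ext [0.033 0.032] knob [0.005 0.052]
side weight_medium 0.6 bay [0.016 0.006] ext [0.036 0.038] knob [0.015 0.006]
side weight_small 0.73 bay [0.002 0.056] ext [0.032 0.033] knob [0.003 0.056]
```

View pics/d.png

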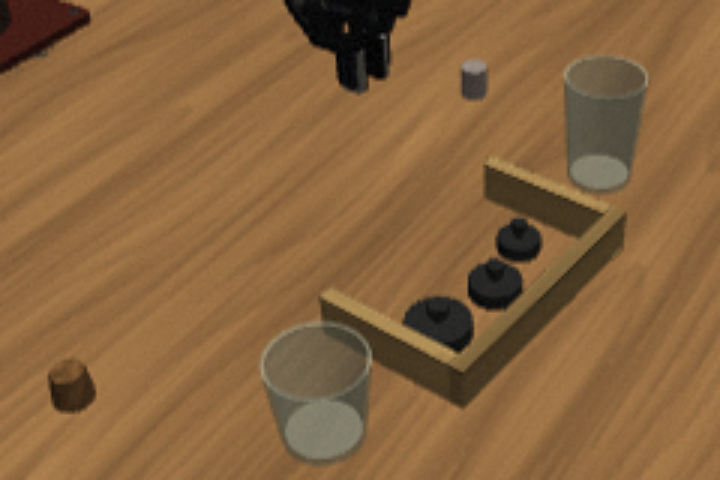

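All three weights lie flat inside the bay, at (438,322), (495,283) and (519,240). The beakers, stopper and sample are where they were, and the gripper is clear.

```bash
python3 -c "
from cell import workorder
print(workorder.finish_job())"
```

```text
the job is handed in; nothing more can be done
None
```

I swept all three weights flat into the bay, at least 34 mm inside its front edge, left the beakers, stopper and sample standing, and handed the job in at about 22 s; the hand-in returned no verdict.

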